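Fit a filter holder on the vacuum manifold and open the cock

TASK

Put the filter holder that stands on the bench onto the manifold's bare rubber spigot, push it down firmly until its hub is fully home on the flange and it holds there by itself, upright, then open the vacuum cock at the manifold's end by turning its lever all the way in line with the pipe. Leave the bottle and the jar in front of the manifold standing where they are.

Things in the scene. Friction and masses are not known exactly. Their poses are not given: they have to be found in the camera images.
- holder: the loose filter holder, upright on the bench, 138 mm tall, about 80 g. Upwards: grey hub (46 mm wide, up to 60 mm), clamp ring (66 mm wide, 76 over its steel lugs, 70 to 87 mm), white barrel (50 mm wide, to 126 mm), flat grey lid (54 mm wide) that may be pushed on. Origin: centre of its underside, z up its axis; yaw does not matter.
- holder_socket (a point): centre of the mouth of the holder's tapered socket, level with its underside (same point as the origin of holder): 33 mm wide here, narrowing to 21.6 mm at 56 mm depth.
- station_a: the free station, without a holder: a steel flange (48 mm wide) with a bare black rubber taper spigot upright on it (55 mm high, 36 mm wide at the flange, 25 mm near the tip). Origin: centre of the flange's upper face, 85 mm above the bench, z up.
- seat (a point): the same point as the origin of station_a: where the centre of the holder's underside comes when home. Set down loosely the holder stops some 14 to 18 mm above it; a push of 8 to 12 N that grows to some 13 to 21 N takes it down onto the flange, and there the taper grips it.
- station_b: an occupied station of the manifold, with its own filter holder, like the loose one, already home (top 138 mm above the origin); it cannot be moved. Origin: centre of its flange, 85 mm above the bench.
- station_c: the other occupied station, likewise. Which of the three places, 120 mm apart along the header tube, is the free one changes.
- manifold: steel header tube (40 mm thick, 360 mm long), level along this body's y, axis 45 mm above the bench, fixed to it. Origin: on the bench below the middle station. The brass cock is at its +y end, 205 mm from the origin; beyond it the outlet pipe runs on along +y to 278 mm and goes down into the bench.
- cock (a joint): angle of the cock's lever: 0 shut (across the pipe, pointing along the manifold's -x, towards the robot), 1.571 fully open (in line with the pipe, pointing outward along the manifold's +y). Starts at 0 to 0.25. Opens clockwise seen from above, about the vertical through cock_axis; stiff (about 1.5 N at the end), stays where left, has end stops.
- cock_axis (a point): point on the lever's turning axis at the height of the lever, 86 mm above the bench.
- cock_grip (a point): point in the lever's black round handle, 80 mm from its axis, 10 mm short of its end; the handle is 14 mm thick and level, its underside 79 mm above the bench, and makes up the outer 55 mm of the 90 mm lever.
- reagent: bystander: amber reagent bottle with black cap, diameter 56 mm, 115 mm tall, loose. Origin: centre of its underside, z up.
- jar: bystander: clear glass jar with a ball stopper, diameter 58 mm, 126 mm tall, loose. Origin: centre of its underside, z up.
Things that resemble listed ones, but are neither listed nor needed, are in the scene too. What is shaped like the holder but purple is not meant.

How it is judged:
By the outcome, as a careful person would: the job done as asked, in the order asked, and still so for the second after the job is handed in, with the robot touching nothing.
It also fails if it takes over 67 s, if anything falls off the work surface, if the arm or the gripper's body presses on something with over 40 N, if the wrist force passes 120 N, or if a joint passes its speed limit or range.

ROBOT

A 6-joint arm with a two-finger parallel gripper is mounted at the origin on the work surface. World frame = base frame: x ahead of the robot, y to its left, z up, the work surface at z = 0. Lengths are in m, angles in rad, forces in N, time in s.
With the tool pointing down it reaches from about 0.375 to 0.925 m from the base axis. Payload 5.7 kg.
Tool frame: the origin (TCP) lies between the finger pads; the fingertips stand 25 mm ahead of it and the grasp point (between the pads) lies 6 mm ahead of it (manip.tips_ahead is the distance from the TCP to the fingertips, in m); z points along the fingers, y is the direction in which the jaws open and shut (so a half turn about z gives the same grasp; the last joint's range is limited). The gripper opens to 88 mm and grips with 3 to 60 N. Pads are 20 mm wide; open, the fingers measure 115 mm over their backs; the gripper's body (75 mm by 178 mm) begins 61 mm behind the grasp point.
Start: joints at [-1.262, 0.359, 1.51, -0, 1.272, -0.115], TCP at [0.247, -0.547, 0.248] pointing down, gripper open.
Joint ranges: [-2.97, 2.97], [-1.01, 2.36], [0.21, 2.38], [-0.96, 4.11], [0.2, 2.71], [-2.98, 2.98]. Speed limits (rad/s): [2.39, 2.39, 3.14, 3.14, 3.14, 3.14].

INTERFACE

Orientations are given as a unit quaternion [x, y, z, w].
In Python, from cell import manip gives the robot as it stands. The module is installed in compiled form; this text tells all that it offers.
- The arm moves only by the shell command python3 -m crank 'ROWS' [OPENING] [FORCE]. ROWS is JSON, one flat list of numbers, 4 for each row, row after row: the shift along the tool's x, y, z in mm, then the turn about the tool's z in rad. A call has 1 to 12 rows; each row is the pose to reach, as a shift and turn from the pose commanded when the call began, along the tool's axes at that moment; what a row does not reach only later rows make up. A row lasts 1/10 s, in which the tool goes at most 50 mm and 8.59 degrees, less where a joint would pass 70% of its speed; a pose out of reach is approached as far as the arm can. A call with a gripper value outside its range is refused whole. OPENING is the opening, from -1 (shut) to 1 (fully open), set as the call begins (- or left out, the last holds). The fingers move at their own pace and stop on an object; FORCE is the grip in N (left out, the last holds). Time passes only in rows, so rows that repeat a pose let the fingers close. It gives the time, the measured TCP pose, the force and the opening at its end, in the units of the state.
- manip.read_state(): the state, without advancing time (a new reading comes with each control period).
- manip.camera(name): name is "scene" or "top"; returns a dict with "image" (400x640x3 uint8, red, green, blue), "fovy" (degrees; the focal length in pixels is half the picture's height over the tangent of half this angle, whatever the lens; pixels are square), "cx", "cy" (the principal point, pixels), "D" ([k1, k2, p1, p2, k3] as OpenCV has them; the pictures are not rectified), "position" and "orientation" of the camera in the world. Camera axes: x right, y down, z forward; pixel columns grow to the right and rows downward; lengths in m; the calibration is good to about 2 mm. A picture is of the moment at which its call begins. There is no depth.
- manip.sign_off(): hands the job in, once; it reports no verdict.
The state is a dict: "time": time; "joint_pos": joint angles; "qvel": joint speeds; "joint_torque": joint torques, N m; "tool_pos": TCP position; "tool_rot": TCP orientation; "contact_force": force on the tool from outside, world axes, zero at the start; "torque": the same for the moment, N m; "grip_width": finger opening in m.
Only numpy, scipy, OpenCV 4.12 (cv2) and the standard library are available. Lean on these libraries where they do the work, as an engineer would, in place of code of your own. Each camera call takes 0.05 s, during which the arm holds its last target.

## Working session

There is one attempt and no reset: what is moved stays moved. The work goes in short steps, Python scripts to look and compute and a shell command to move; the robot and the scene stay as the last step left them, time stands still between calls to the robot, and variables do not carry over. Pictures are saved under pics/ and viewed, and the job is handed in when it is done.

```bash
mkdir -p pics; python3 - <<'E'
from cell import manip
import cv2,pickle
s=manip.read_state(); print(s)
for n in("scene","top"):
    c=manip.camera(n); pickle.dump(c,open(f"{n}0.pkl","wb"))
    cv2.imwrite(f"pics/{n}0.png",c["image"][:,:,::-1]); print({k:v for k,v in c.items() if k!="image"})
E
```

```text
{'time': 0.0, 'joint_pos': array([-1.26209576e+00,  3.59481511e-01,  1.51142299e+00, -7.73259756e-06,
        1.27246773e+00, -1.15111859e-01]), 'qvel': array([ 0.00039579, -0.00080925, -0.00127175,  0.0008864 ,  0.00127651,
       -0.00061762]), 'joint_torque': array([-8.33240192e-04, -5.15373266e+01, -2.70722151e+01,  6.74780714e-02,
        3.51342873e-02, -1.60932404e-04]), 'tool_pos': array([ 0.24653401, -0.54631787,  0.24682712]), 'tool_rot': array([ 9.77631143e-01,  2.10324884e-01, -8.96693069e-05, -8.85266600e-04]), 'contact_force': array([-0.08262596, -0.11202757,  0.60826296]), 'torque': array([-0.01950013, -0.01437454,  0.00559535]), 'grip_width': 0.08772394566085029}
{'fovy': 56.46251656977185, 'cx': 321.7492569576435, 'cy': 200.05772944229176, 'D': array([0.01049228, 0.        , 0.        , 0.        , 0.        ]), 'position': array([0.9061163 , 0.44388615, 0.54809892]), 'orientation': array([ 0.32592798,  0.83351979, -0.41676086, -0.15914177])}
{'fovy': 54.24837075957463, 'cx': 321.02197007254097, 'cy': 195.18557305637648, 'D': array([-0.03318553,  0.        ,  0.        ,  0.        ,  0.        ]), 'position': array([ 0.43684645, -0.01571332,  0.79526693]), 'orientation': array([ 0.71454349, -0.69738481,  0.03803264, -0.04044202])}
```

View pics/scene0.png

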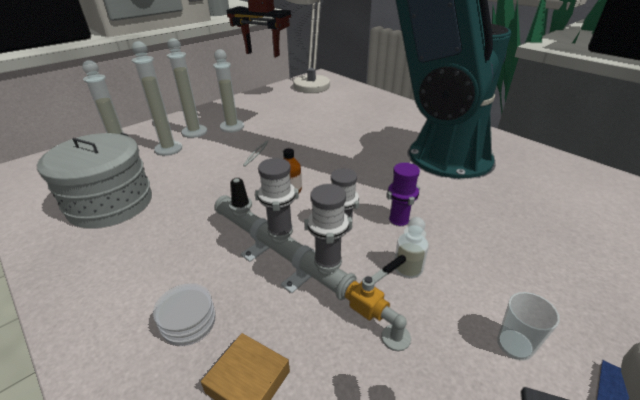

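View pics/top0.png

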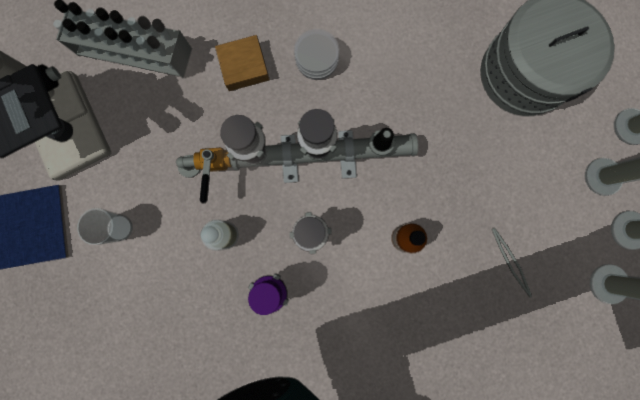

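The free spigot is the one at the far end of the manifold from the cock: top view (383,140), scene (238,193). The loose holder is at top (311,232), between jar (216,235) and bottle (410,237). The purple decoy is at (267,296). I'll enlarge these.

```bash
cat > h.py <<'E'
import numpy as np,cv2,pickle
from scipy.spatial.transform import Rotation as R
def K(c):
    f=200/np.tan(np.radians(c["fovy"]/2)); return np.array([[f,0,c["cx"]],[0,f,c["cy"]],[0,0,1]])
def ray(c,uv):
    p=cv2.undistortPoints(np.array([[uv]],float),K(c),c["D"])[0,0]
    return R.from_quat(c["orientation"]).apply([p[0],p[1],1])
def atz(c,uv,z):
    d=ray(c,uv); o=c["position"]; return o+d*(z-o[2])/d[2]
def proj(c,P):
    r=R.from_quat(c["orientation"]).inv()
    P=r.apply(np.atleast_2d(P)-c["position"])
    return cv2.projectPoints(P,np.zeros(3),np.zeros(3),K(c),c["D"])[0][:,0]
def load(n): return pickle.load(open(n+".pkl","rb"))
def crop(c,x,y,w,h,s,fn,pts=()):
    im=cv2.resize(c["image"][y:y+h,x:x+w,::-1],None,fx=s,fy=s,interpolation=cv2.INTER_CUBIC)
    for u,v in pts: cv2.circle(im,(int((u-x+.5)*s),int((v-y+.5)*s)),2,(0,0,255),-1)
    for i in range(0,w,20): cv2.putText(im,str(x+i),(i*s,8),0,.3,(0,0,0))
    for i in range(0,h,20): cv2.putText(im,str(y+i),(0,i*s+4),0,.3,(0,0,0))
    cv2.imwrite(fn,im)
E
python3 - <<'E'
from h import *
t=load("top0");s=load("scene0")
crop(t,170,100,260,170,3,"pics/t_a.png")
crop(s,205,140,240,200,3,"pics/s_a.png")
E
```

```text
(no output)
```

View pics/t_a.png

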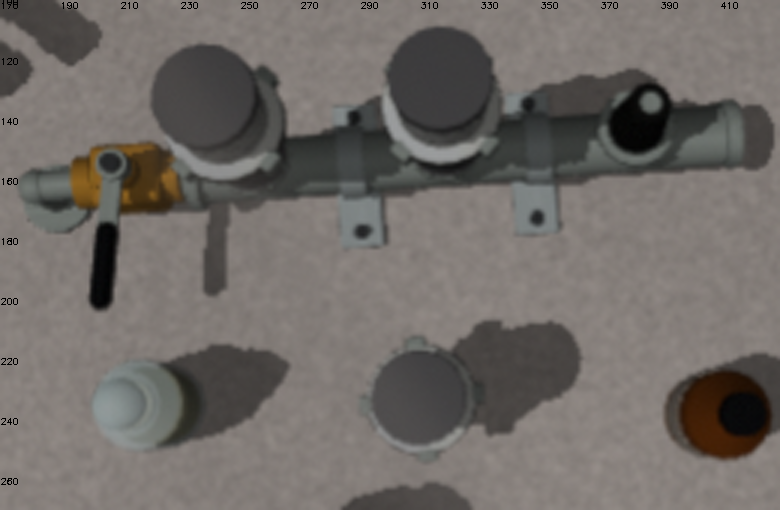

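View pics/s_a.png

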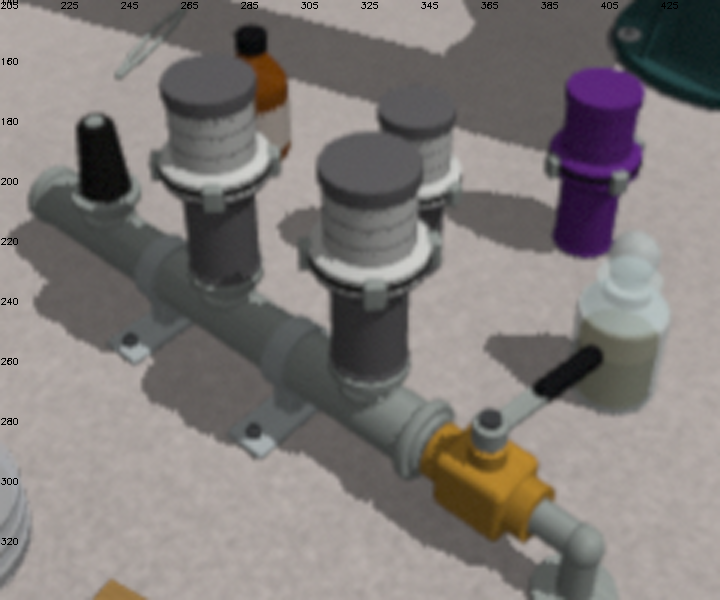

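```bash
python3 - <<'E'
from h import *
from scipy.optimize import least_squares
t=load("top0");s=load("scene0")
T={"B":(237.8,132),"C":(316.5,126.3),"tip":(386.7,133.7),"cock":(206.7,154)}
S={"B":(328,196),"C":(274.3,167.7),"tip":(237,180),"cock":(368,279)}
loc={"B":(0,.12,.223),"C":(0,0,.223),"tip":(0,-.12,.140),"cock":(0,.205,.096)}
def W(p,l): 
    c,n=np.cos(p[2]),np.sin(p[2]); return np.array([p[0]+c*l[0]-n*l[1],p[1]+n*l[0]+c*l[1],l[2]])
def res(p,full=0):
    r=[]
    for k in T: r+=[proj(t,W(p,loc[k]))[0]-T[k],proj(s,W(p,loc[k]))[0]-S[k]]
    return np.ravel(r)
f=least_squares(res,[.55,0,0],loss="soft_l1");p=f.x;print("manifold",p);print(res(p).reshape(-1,4).round(1))
for k in T: print(k,W(p,loc[k]).round(4), atz(t,T[k],loc[k][2]).round(4),atz(s,S[k],loc[k][2]).round(4))
def tri(a,b):
    A=[];y=[]
    for c,uv in((t,a),(s,b)):
        d=ray(c,uv);d/=np.linalg.norm(d);M=np.eye(3)-np.outer(d,d);A.append(M);y.append(M@c["position"])
    return np.linalg.lstsq(np.vstack(A),np.hstack(y),rcond=None)[0]
for k in T: print("tri",k,tri(T[k],S[k]).round(4))
print("holder",atz(t,(309.7,231.7),.138),atz(s,(343.7,176.7),.138),tri((309.7,231.7),(343.7,176.7)))
print("grip",atz(t,(203.2,200.5),.086))
print("jar",atz(t,(210.5,234.3),.115),"reag",atz(t,(417.3,237.5),.115),"purple",atz(t,(266,296),.138))
E
```

```text
manifold [ 0.60643482 -0.00354975  0.09698432]
[[-0.7 -1.   0.3 -4.4]
 [-0.  -1.  -0.3 -3.9]
 [-0.   0.6 -0.6 -1.2]
 [-0.9 -0.6  0.6 -1.1]]
B [0.5948 0.1159 0.223 ] [0.5933 0.1147 0.223 ] [0.6027 0.1237 0.223 ]
C [ 0.6064 -0.0035  0.223 ] [ 0.6048 -0.0036  0.223 ] [0.6134 0.0066 0.223 ]
tip [ 0.6181 -0.123   0.14  ] [ 0.6191 -0.123   0.14  ] [ 0.6195 -0.1186  0.14  ]
cock [0.5866 0.2005 0.096 ] [0.5856 0.1987 0.096 ] [0.589  0.2014 0.096 ]
tri B [0.5955 0.1163 0.2154]
tri C [ 0.6069 -0.0034  0.2156]
tri tip [ 0.6187 -0.1226  0.1379]
tri cock [0.5864 0.1997 0.0925]
holder [0.4480398  0.00490443 0.138     ] [0.45602867 0.01410409 0.138     ] [0.44780773 0.00552761 0.13017082]
grip [0.50087859 0.20320595 0.086     ]
jar [0.43954827 0.17811558 0.115     ] reag [ 0.44283082 -0.18130981  0.115     ] purple [0.34041263 0.07418341 0.138     ]
```

```bash
python3 - <<'E'
from h import *
t=load("top0");s=load("scene0")
p=np.array([.6060,-.0037,.0970])
a=np.linspace(0,2*np.pi,60,endpoint=False)
def W(l): 
    c,n=np.cos(p[2]),np.sin(p[2]); l=np.atleast_2d(l);return np.c_[p[0]+c*l[:,0]-n*l[:,1],p[1]+n*l[:,0]+c*l[:,1],l[:,2]]
def circ(x,y,z,r): return np.c_[x+r*np.cos(a),y+r*np.sin(a),0*a+z]
P=np.vstack([W(circ(0,y,.223,.027)) for y in(0,.12)]+[W(circ(0,-.12,.140,.012)),W(circ(0,-.12,.085,.024)),W(circ(0,-.12,.085,.018))]
 +[circ(.448,.005,.138,.027),circ(.448,.005,.0,.023),circ(.448,.005,.087,.033)])
crop(t,170,100,260,170,3,"pics/t_b.png",proj(t,P))
crop(s,205,140,240,200,3,"pics/s_b.png",proj(s,P))
E
```

```text
(no output)
```

View pics/t_b.png

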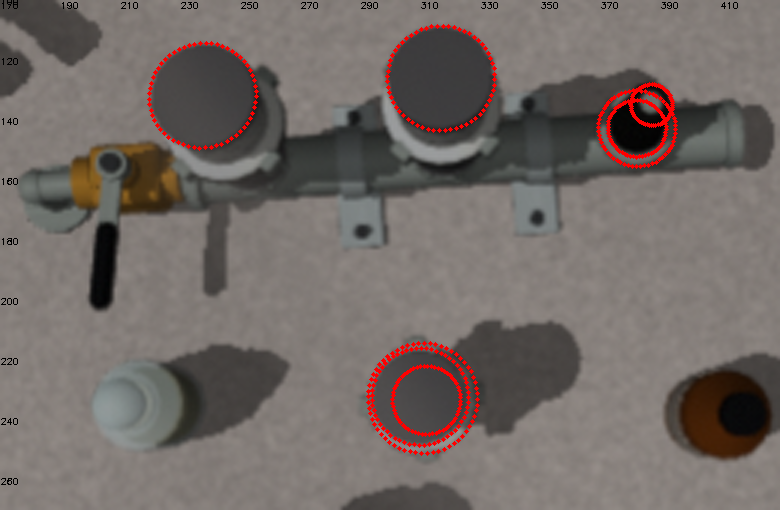

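View pics/s_b.png

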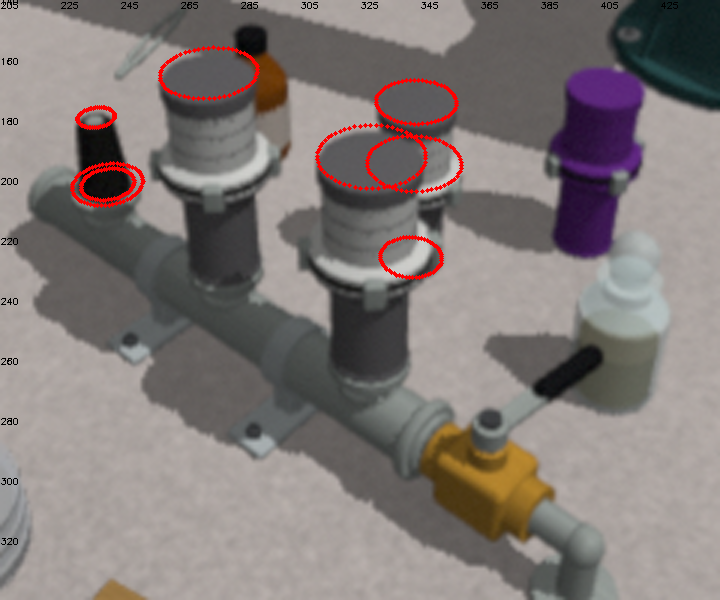

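Top-view model circles agree within about 1 px. The scene camera has a steady offset of about 3 px, so I'll rely mainly on the top one. Next I'll move above the holder and align the tool with the world axes.

```bash
cat >> h.py <<'E'
def to(x,y,z,yaw=None,s=None):
    "shift in tool axes mm to put TCP at x,y,z (from measured)"
    if s is None:
        from cell import manip; s=manip.read_state()
    r=R.from_quat(s["tool_rot"]); M=r.as_matrix(); cy=np.arctan2(M[1,0],M[0,0])
    d=r.inv().apply(np.array([x,y,z])-s["tool_pos"])*1000
    print("t",round(s["time"],2),"pos",s["tool_pos"].round(4),"yaw",cy.round(4),"shift",d.round(1),"turn",None if yaw is None else round(cy-yaw,3),"F",s["contact_force"].round(1),"w",round(s["grip_width"],4),"tilt",M[:2,2].round(4))
E
python3 -c "
from h import *
to(.448,.005,.247,0)"
```

```text
t 0.1 pos [ 0.2465 -0.5464  0.2469] yaw 0.4237 shift [ 410.4 -419.8    0.6] turn 0.424 F [ 0.9  0.3 -0.6] w 0.0878 tilt [-0.0005  0.0016]
```

```bash
python3 -m crank '[34,-35,0,0.1, 68,-70,0,0.2, 103,-105,0,0.3, 137,-140,0,0.424, 171,-175,0,0.424, 205,-210,0,0.424, 239,-245,0,0.424, 274,-280,0,0.424, 308,-315,0,0.424, 342,-350,0,0.424, 376,-385,0,0.424, 410,-420,0,0.424]' 1; python3 -m crank '[0,0,0,0,0,0,0,0,0,0,0,0]'; python3 - <<'E'
from h import *
from cell import manip
to(.448,.005,.247,0)
t=manip.camera("top");pickle.dump(t,open("top1.pkl","wb"));crop(t,200,130,240,190,3,"pics/t1.png")
E
```

```text
time: 1.3
tool_pos: [0.4478, 0.0066, 0.2476]
tool_rot: [1.0, -0.0, -0.0, -0.0]
contact_force: [0.6, -0.0, 0.5]
grip_width: 0.0878
time: 1.6
tool_pos: [0.4472, 0.0038, 0.2474]
tool_rot: [1.0, -0.0, -0.001, 0.0]
contact_force: [0.1, -0.3, 0.2]
grip_width: 0.088
t 1.6 pos [0.4472 0.0038 0.2474] yaw -0.0005 shift [ 0.8 -1.2  0.4] turn -0.0 F [ 0.1 -0.3  0.2] w 0.088 tilt [-0.001  -0.0003]
```

View pics/t1.png

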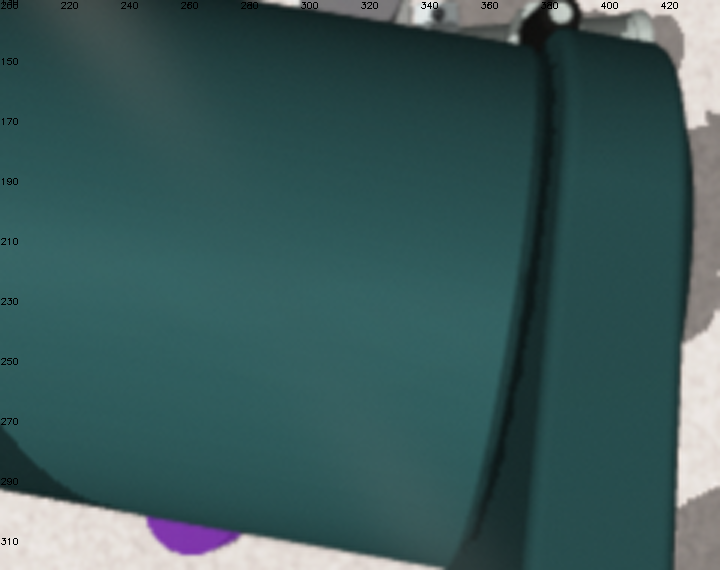

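The arm hides the top view here. I'll descend over the holder and check with the scene camera.

```bash
python3 -m crank '[0,-1,30,0, 1,-1,60,0, 1,-1,90,0, 1,-1,115,0, 1,-1,128,0, 1,-1,131,0,1,-1,131,0,1,-1,131,0]' 1; python3 - <<'E'
from h import *
from cell import manip
to(.448,.005,.114,0)
t=manip.camera("scene");crop(t,230,70,240,180,3,"pics/s1.png")
E
```

```text
time: 2.45
tool_pos: [0.4493, 0.0048, 0.1174]
tool_rot: [1.0, -0.001, 0.001, 0.0]
contact_force: [-0.5, 0.2, 0.9]
grip_width: 0.0876
t 2.45 pos [0.4493 0.0048 0.1174] yaw -0.0015 shift [-1.3 -0.2  3.4] turn -0.002 F [-0.5  0.2  0.9] w 0.0876 tilt [ 0.0013 -0.0001]
```

View pics/s1.png

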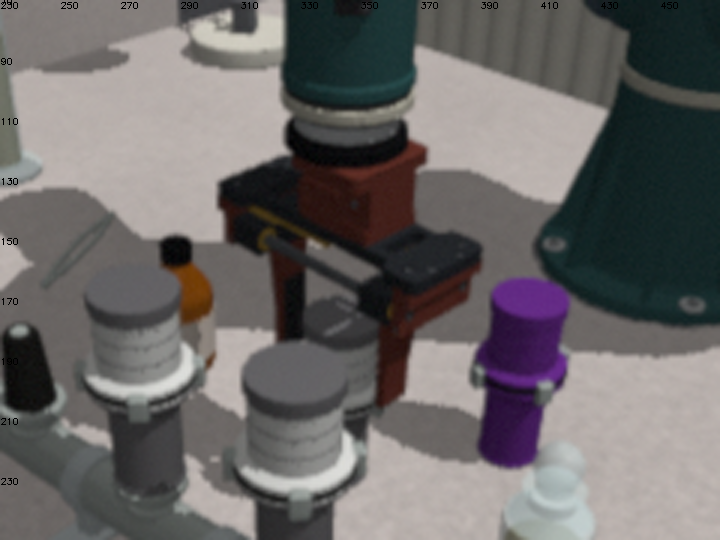

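The fingers straddle the barrel: lid at (345,180), right-hand finger at (362,200). I'll lower 3 mm and close.

```bash
python3 -m crank '[0,0,3,0,0,0,3,0,0,0,3,0]'; python3 -m crank '[0,0,0,0,0,0,0,0,0,0,0,0,0,0,0,0,0,0,0,0,0,0,0,0,0,0,0,0,0,0,0,0]' -1 45;python3 -m crank '[0,0,0,0,0,0,0,0]'; python3 - <<'E'
from h import *
from cell import manip
to(.448,.005,.114,0)
t=manip.camera("scene");crop(t,230,70,240,180,3,"pics/s2.png")
E
```

```text
time: 2.8
tool_pos: [0.4488, 0.0056, 0.1139]
tool_rot: [1.0, -0.0, 0.0, -0.0]
contact_force: [-0.8, 0.4, -1.1]
grip_width: 0.0878
time: 3.6
tool_pos: [0.4487, 0.0056, 0.1136]
tool_rot: [1.0, -0.0, -0.0, -0.0]
contact_force: [-0.1, 0.6, -0.8]
grip_width: 0.0528
time: 3.8
tool_pos: [0.4487, 0.0055, 0.1137]
tool_rot: [1.0, -0.0, -0.0, -0.0]
contact_force: [-0.7, 0.3, -0.5]
grip_width: 0.0532
t 3.8 pos [0.4487 0.0055 0.1137] yaw -0.0002 shift [-0.7  0.5 -0.3] turn -0.0 F [-0.7  0.3 -0.5] w 0.0532 tilt [-0.      0.0001]
```

View pics/s2.png

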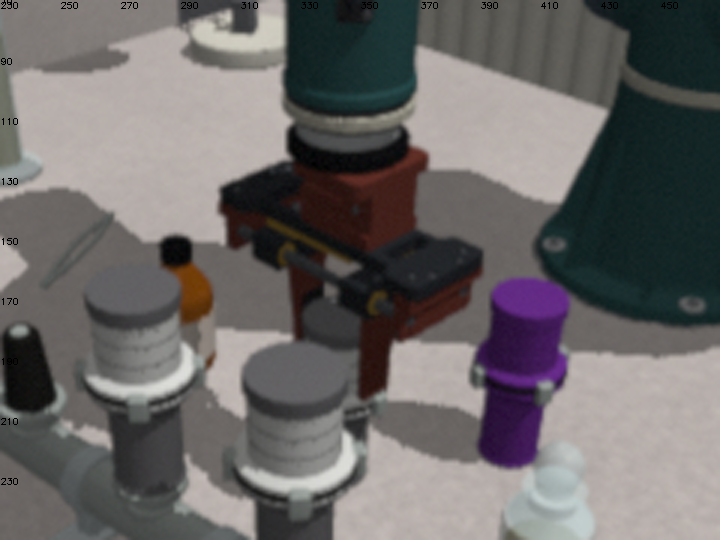

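```bash
python3 -m crank '[0,0,-4,0,0,0,-12,0,0,0,-25,0,0,0,-40,0,0,0,-40,0]' -1 60; python3 - <<'E'
from h import *
from cell import manip
to(.448,.005,.114,0)
t=manip.camera("scene");crop(t,230,50,240,180,3,"pics/s3.png")
E
```

```text
time: 4.35
tool_pos: [0.4502, 0.0054, 0.1556]
tool_rot: [1.0, -0.0, 0.002, 0.0]
contact_force: [0.6, -0.3, -1.0]
grip_width: 0.0525
t 4.35 pos [0.4502 0.0054 0.1556] yaw -0.0002 shift [-2.4  0.4 41.6] turn -0.0 F [ 0.6 -0.3 -1. ] w 0.0525 tilt [ 0.004  -0.0004]
```

View pics/s3.png

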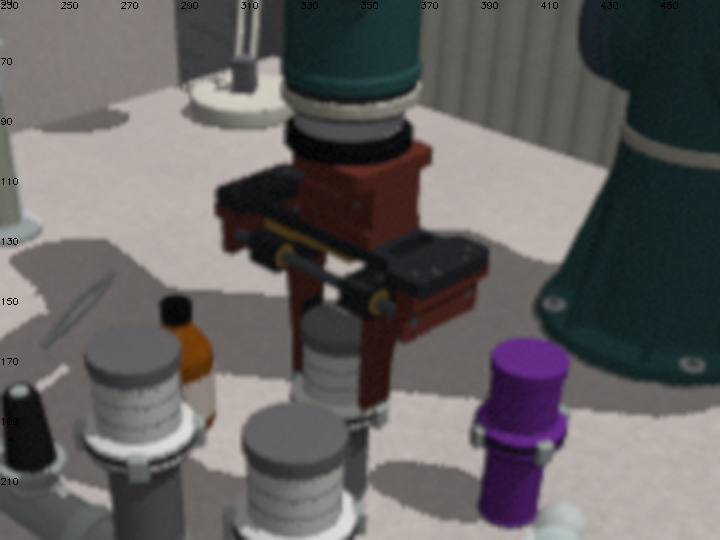

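```bash
python3 -m crank '[0,0,-30,0,0,0,-60,0,0,0,-90,0,0,0,-115,0,0,0,-124,0,0,25,-124,0,0,60,-124,0,0,95,-124,0,0,120,-124,0,0,128,-124,0,0,128,-124,0]';  python3 -m crank '[25,0,0,0,55,0,0,0,85,0,0,0,115,0,0,0,135,0,0,0,135,0,0,0,135,0,0,0]'; python3 - <<'E'
from h import *
from cell import manip
to(.6187,-.1225,.279,0)
t=manip.camera("scene");crop(t,130,0,240,240,2.5.__int__()+1,"pics/s4.png")
t=manip.camera("top");crop(t,280,60,200,180,3,"pics/t4.png")
E
```

```text
time: 5.5
tool_pos: [0.4482, -0.1229, 0.2766]
tool_rot: [1.0, -0.001, -0.001, -0.001]
contact_force: [-0.4, 0.2, -0.2]
grip_width: 0.0525
time: 6.2
tool_pos: [0.5829, -0.1209, 0.2767]
tool_rot: [1.0, 0.001, -0.001, -0.001]
contact_force: [-0.2, 0.2, -0.9]
grip_width: 0.0529
t 6.2 pos [ 0.5829 -0.1209  0.2767] yaw 0.0013 shift [35.8  1.6 -2.3] turn 0.001 F [-0.2  0.2 -0.9] w 0.0529 tilt [-0.0023  0.0011]
```

View pics/s4.png

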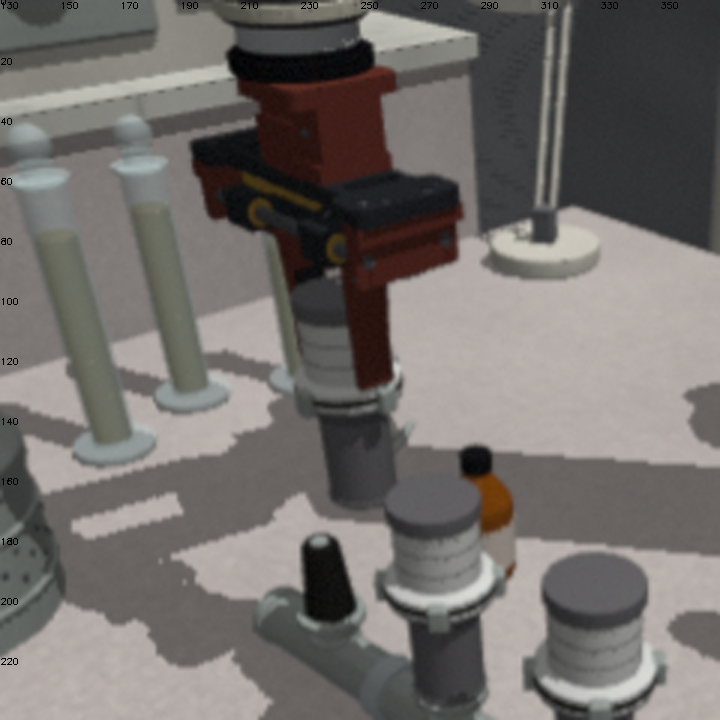

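View pics/t4.png

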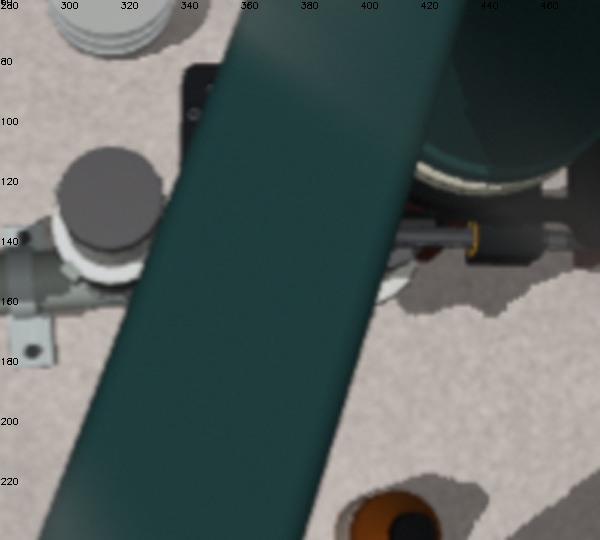

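```bash
python3 -m crank '[15,0,2,0,30,0,4,0,35,0,5,0,35,0,5,0,35,0,5,0,35,0,5,0,35,0,5,0]'; python3 - <<'E'
from h import *
from cell import manip
to(.6187,-.1225,.279,0)
t=manip.camera("scene");pickle.dump(t,open("sc5.pkl","wb"))
s=manip.read_state();x,y,z=s["tool_pos"];
a=np.linspace(0,2*np.pi,60,endpoint=False)
def circ(x,y,z,r): return np.c_[x+r*np.cos(a),y+r*np.sin(a),0*a+z]
for z in(z,): P=np.vstack([circ(x,y,z-.114,.023),circ(x,y,z+.024,.027),circ(.618,-.123,.14,.012)])
crop(t,180,30,120,190,4,"pics/s5.png",proj(t,P))
to(.6187,-.1225,.279,0)
E
```

```text
time: 7.0
tool_pos: [0.6182, -0.1225, 0.2729]
tool_rot: [1.0, -0.0, -0.0, -0.0]
contact_force: [-0.4, 0.1, -0.8]
grip_width: 0.0534
t 7.0 pos [ 0.6182 -0.1225  0.2729] yaw -0.0004 shift [ 0.5 -0.  -6.1] turn -0.0 F [-0.4  0.1 -0.8] w 0.0534 tilt [-0.0001  0.0001]
t 7.05 pos [ 0.6183 -0.1225  0.2729] yaw -0.0004 shift [ 0.4 -0.  -6.1] turn -0.0 F [-0.5 -0.7 -1.3] w 0.0529 tilt [-0.      0.0001]
```

View pics/s5.png

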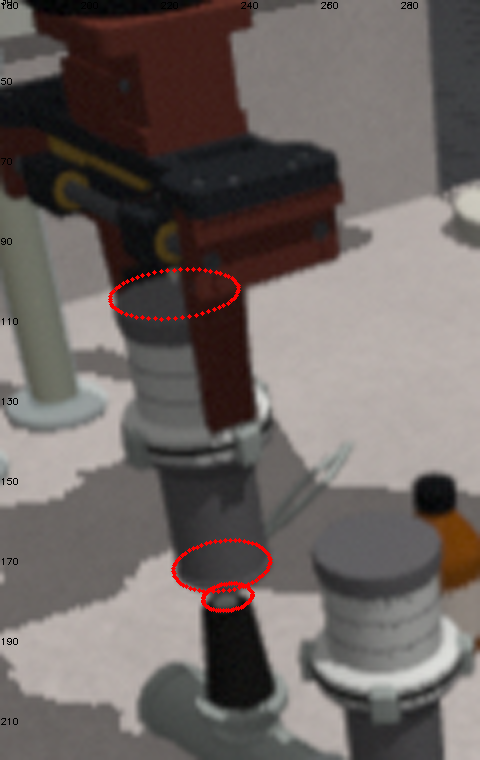

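Holder is over the spigot: hub bottom about (235,172), tip at (237,180), aligned within about 1 px. I'll lower it and watch the forces.

```bash
python3 -m crank '[0,0,8,0,0,0,16,0,0,0,22,0,0,0,28,0,0,0,28,0]'; python3 -m crank '[0,0,5,0,0,0,10,0,0,0,14,0,0,0,18,0,0,0,18,0]'; python3 -m crank '[0,0,3,0,0,0,6,0,0,0,6,0]';python3 -m crank '[0,0,2,0,0,0,4,0,0,0,4,0]'
```

```text
time: 7.55
tool_pos: [0.6179, -0.1223, 0.2432]
tool_rot: [1.0, -0.0, -0.001, -0.0]
contact_force: [-0.4, 0.7, -0.4]
grip_width: 0.0528
time: 8.05
tool_pos: [0.6185, -0.1225, 0.226]
tool_rot: [1.0, -0.0, -0.0, -0.0]
contact_force: [-0.4, 0.4, -1.2]
grip_width: 0.0531
time: 8.35
tool_pos: [0.6187, -0.1227, 0.2203]
tool_rot: [1.0, -0.0, -0.0, 0.0]
contact_force: [0.3, -1.1, -0.4]
grip_width: 0.0531
time: 8.65
tool_pos: [0.6188, -0.1227, 0.2165]
tool_rot: [1.0, -0.0, 0.0, 0.0]
contact_force: [0.4, -0.8, -1.7]
grip_width: 0.053
```

```bash
python3 -m crank '[0,0,2,0,0,0,4,0,0,0,4,0]'; python3 -m crank '[0,0,2,0,0,0,4,0,0,0,4,0]'; python3 -m crank '[0,0,2,0,0,0,4,0,0,0,4,0]';python3 -m crank '[0,0,2,0,0,0,4,0,0,0,4,0]'
```

```text
time: 8.95
tool_pos: [0.6194, -0.1229, 0.2132]
tool_rot: [1.0, -0.0, 0.001, 0.0]
contact_force: [0.8, -1.4, 4.0]
grip_width: 0.0529
time: 9.25
tool_pos: [0.62, -0.1228, 0.2104]
tool_rot: [1.0, -0.0, 0.002, 0.0]
contact_force: [0.2, -1.0, 8.4]
grip_width: 0.0529
time: 9.55
tool_pos: [0.6203, -0.1228, 0.2069]
tool_rot: [1.0, -0.0, 0.002, 0.0]
contact_force: [-0.0, -0.3, 11.7]
grip_width: 0.0526
time: 9.85
tool_pos: [0.6205, -0.1228, 0.2033]
tool_rot: [1.0, -0.0, 0.002, 0.001]
contact_force: [-1.1, -0.6, 13.9]
grip_width: 0.0528
```

```bash
python3 -m crank '[0,0,2,0,0,0,4,0,0,0,4,0]'; python3 -m crank '[0,0,2,0,0,0,4,0,0,0,4,0]'; python3 -c "
from h import *
to(.6205,-.1225,.199,0)"
```

```text
time: 10.15
tool_pos: [0.6207, -0.1229, 0.1997]
tool_rot: [1.0, -0.0, 0.003, 0.001]
contact_force: [-0.2, -0.1, 15.3]
grip_width: 0.0527
time: 10.45
tool_pos: [0.6212, -0.1229, 0.1985]
tool_rot: [1.0, -0.0, 0.004, 0.001]
contact_force: [-5.6, 1.3, 32.2]
grip_width: 0.0526
t 10.45 pos [ 0.6212 -0.1229  0.1985] yaw -0.0001 shift [-0.7 -0.4 -0.5] turn -0.0 F [-5.6  1.3 32.2] w 0.0526 tilt [ 0.0074 -0.0018]
```

Hard stop at TCP z 0.1985 (0.199 predicted), with force rising steeply to 32 N, so the hub is home. I'll relax and release.

```bash
python3 -m crank '[0,0,-2,0,0,0,-4,0,0,0,-4,0]'; python3 -m crank '[0,0,0,0,0,0,0,0,0,0,0,0,0,0,0,0,0,0,0,0,0,0,0,0]' 1;  python3 -m crank '[0,0,-10,0,0,0,-30,0,0,0,-60,0,0,0,-90,0,0,0,-90,0]'; python3 - <<'E'
from h import *
from cell import manip
t=manip.camera("scene");pickle.dump(t,open("sc6.pkl","wb"))
crop(t,180,60,240,200,3,"pics/s6.png")
E
```

```text
time: 10.75
tool_pos: [0.6204, -0.1229, 0.1986]
tool_rot: [1.0, -0.0, 0.002, 0.001]
contact_force: [0.8, -1.6, 11.6]
grip_width: 0.0526
time: 11.35
tool_pos: [0.6181, -0.1224, 0.1959]
tool_rot: [1.0, -0.0, -0.001, -0.0]
contact_force: [0.5, 0.3, -0.2]
grip_width: 0.0878
time: 11.85
tool_pos: [0.6213, -0.1233, 0.2921]
tool_rot: [1.0, -0.0, 0.004, 0.001]
contact_force: [-0.7, 0.3, 0.2]
grip_width: 0.0879
```

View pics/s6.png

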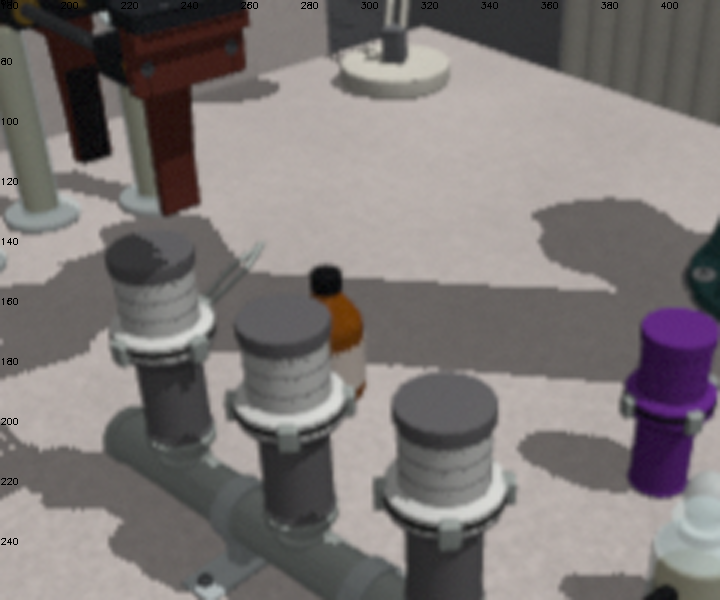

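It looks level with its neighbours. I'll check the height by pressing on the lid with shut fingers (lid top expected at z 0.223, so TCP 0.248).

```bash
python3 -m crank '[0,0,0,0,0,0,0,0,0,0,0,0,0,0,0,0,0,0,0,0,0,0,0,0,0,0,10,0,0,0,20,0,0,0,30,0,0,0,36,0,0,0,36,0]' -1 20; python3 -m crank '[0,0,3,0,0,0,6,0,0,0,6,0]'; python3 -m crank '[0,0,3,0,0,0,6,0,0,0,6,0]'
```

```text
time: 13.0
tool_pos: [0.6182, -0.1222, 0.2494]
tool_rot: [1.0, -0.0, -0.001, -0.0]
contact_force: [-0.2, 0.6, -0.6]
grip_width: 0.0034
time: 13.3
tool_pos: [0.6197, -0.1227, 0.2483]
tool_rot: [1.0, -0.0, 0.002, 0.001]
contact_force: [-5.3, 0.7, 18.2]
grip_width: 0.0003
time: 13.6
tool_pos: [0.6219, -0.1234, 0.2483]
tool_rot: [1.0, 0.0, 0.006, 0.002]
contact_force: [-11.8, 3.5, 47.7]
grip_width: 0.001
```

Lid top gauged at z 0.2233 and it doesn't move at 48 N, so the holder is fully home. Next is the cock: lift clear and go over to its -y side.

```bash
python3 -m crank '[0,0,-20,0,0,0,-45,0,0,0,-70,0,-10,-28,-70,0,-25,-68,-70,0.1,-40,-108,-70,0.2,-55,-148,-70,0.3,-70,-190,-70,0.4,-85,-230,-70,0.5,-98,-270,-70,0.55,-103,-288,-70,0.55,-103,-288,-70,0.55]'; python3 -m crank '[0,0,0,0,0,0,0,0]'; python3 - <<'E'
from h import *
from cell import manip
to(.515,.165,.106,-.55)
t=manip.camera("scene");cv2.imwrite("pics/s7.png",t["image"][:,:,::-1])
E
```

```text
time: 14.8
tool_pos: [0.5149, 0.1679, 0.3089]
tool_rot: [0.963, -0.27, 0.0, -0.0]
contact_force: [0.2, -0.2, -0.2]
grip_width: 0.0003
time: 15.0
tool_pos: [0.5162, 0.1646, 0.3087]
tool_rot: [0.962, -0.272, 0.0, 0.0]
contact_force: [0.3, -0.7, -0.7]
grip_width: 0.0004
t 15.0 pos [0.5162 0.1646 0.3087] yaw -0.551 shift [ -1.4   0.3 202.7] turn -0.001 F [ 0.3 -0.7 -0.7] w 0.0004 tilt [ 0.0004 -0.0004]
```

View pics/s7.png

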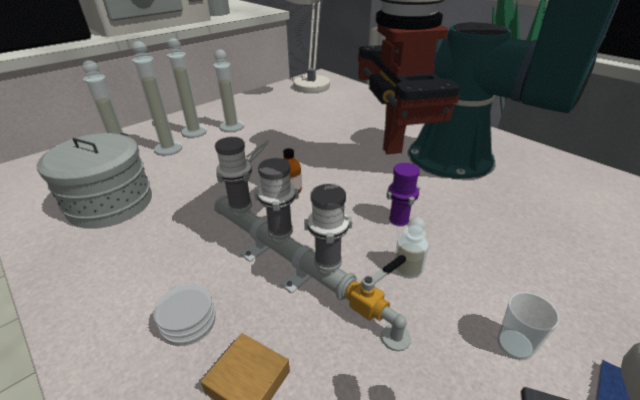

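The three holders stand level. The lever at (390,268) is still shut. I'll descend beside it.

```bash
python3 -m crank '[-1,0,40,0,-1,0,80,0,-1,0,120,0,-1,0,160,0,-1,0,180,0,-1,0,180,0,-1,0,180,0]'; python3 - <<'E'
from h import *
from cell import manip
to(.515,.165,.106,-.55)
t=manip.camera("scene");crop(t,280,140,200,200,3,"pics/s8.png")
E
```

```text
time: 15.75
tool_pos: [0.5155, 0.1653, 0.1289]
tool_rot: [0.962, -0.272, -0.0, 0.0]
contact_force: [0.9, -0.8, 1.1]
grip_width: 0.0005
t 15.75 pos [0.5155 0.1653 0.1289] yaw -0.5514 shift [-0.2  0.5 22.9] turn -0.001 F [ 0.9 -0.8  1.1] w 0.0005 tilt [-0.0002 -0.    ]
```

View pics/s8.png

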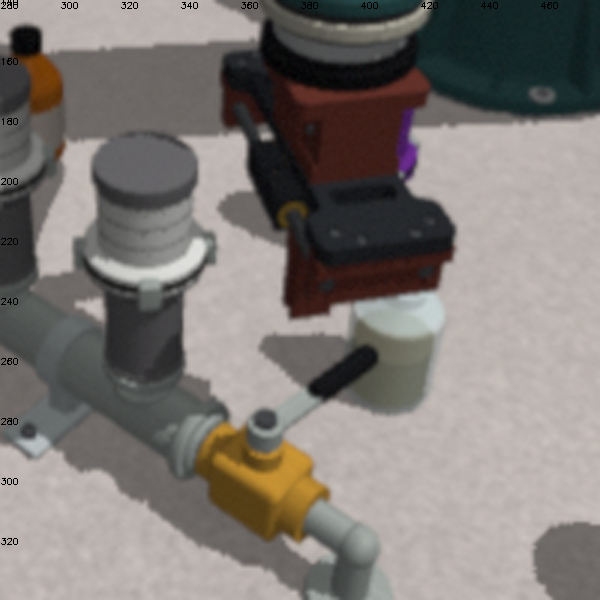

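```bash
python3 -m crank '[0,0,12,0,0,0,23,0,0,0,23,0,0,0,23,0]'; python3 - <<'E'
from h import *
from cell import manip
to(.515,.185,.106,-.55)
t=manip.camera("scene");crop(t,280,140,200,200,3,"pics/s9.png")
# arc waypoints
ax=np.array([.586,.200]); s=manip.read_state();
r=R.from_quat(s["tool_rot"]);M=r.as_matrix()
base=None
for th in np.arange(0.13,1.8,.12):
    a=th-.097+.0  # clockwise from -x world
    a=th-.097
    u=np.array([-np.cos(a),np.sin(a)]);n=np.array([np.sin(a),np.cos(a)])  # n: push dir
    p=ax+.068*u-(.007+.0155)*n
    d=r.inv().apply(np.r_[p-s["tool_pos"][:2],0])*1000
    print(th.round(2),p.round(3),d.round(0)[:2])
E
```

```text
time: 16.2
tool_pos: [0.5146, 0.1661, 0.1054]
tool_rot: [0.962, -0.272, -0.0, 0.0]
contact_force: [0.3, -0.2, 0.6]
grip_width: 0.0007
t 16.2 pos [0.5146 0.1661 0.1054] yaw -0.5501 shift [ -9.6 -16.3  -0.6] turn -0.0 F [ 0.3 -0.2  0.6] w 0.0007 tilt [-0.0007 -0.    ]
0.13 [0.517 0.18 ] [ -5. -13.]
0.25 [0.515 0.188] [-11. -19.]
0.37 [0.514 0.197] [-16. -26.]
0.49 [0.515 0.205] [-21. -33.]
0.61 [0.516 0.214] [-24. -41.]
0.73 [0.518 0.222] [-27. -49.]
0.85 [0.521 0.23 ] [-28. -58.]
0.97 [0.525 0.238] [-29. -66.]
1.09 [0.53  0.245] [-28. -75.]
1.21 [0.536 0.251] [-27. -83.]
1.33 [0.542 0.257] [-24. -92.]
1.45 [0.549 0.262] [-20. -99.]
1.57 [0.557 0.265] [ -16. -107.]
1.69 [0.565 0.268] [ -11. -113.]
```

View pics/s9.png

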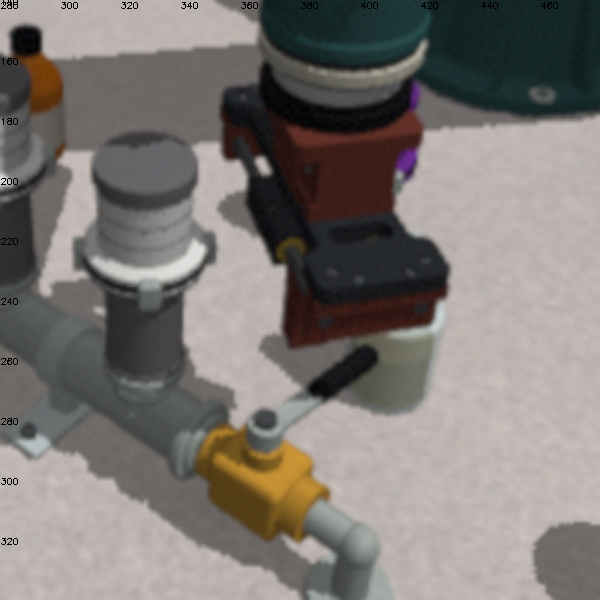

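The fingers are hidden behind the gripper block, next to the handle at (395,263). I'll push along the arc.

```bash
python3 -m crank '[-3,-7,0,0,-5,-13,0,0,-11,-19,0,0,-16,-26,0,0,-21,-33,0,0,-21,-33,0,0]'; python3 - <<'E'
from h import *
from cell import manip
to(.516,.214,.105,-.55)
t=manip.camera("scene");crop(t,280,140,200,200,3,"pics/s10.png")
E
```

```text
time: 16.85
tool_pos: [0.5139, 0.2065, 0.1057]
tool_rot: [0.963, -0.271, -0.0, -0.0]
contact_force: [0.0, 0.1, 0.7]
grip_width: 0.0005
t 16.85 pos [0.5139 0.2065 0.1057] yaw -0.5491 shift [-2.1 -7.4  0.7] turn 0.001 F [0.  0.1 0.7] w 0.0005 tilt [-0.0003  0.0006]
```

View pics/s10.png

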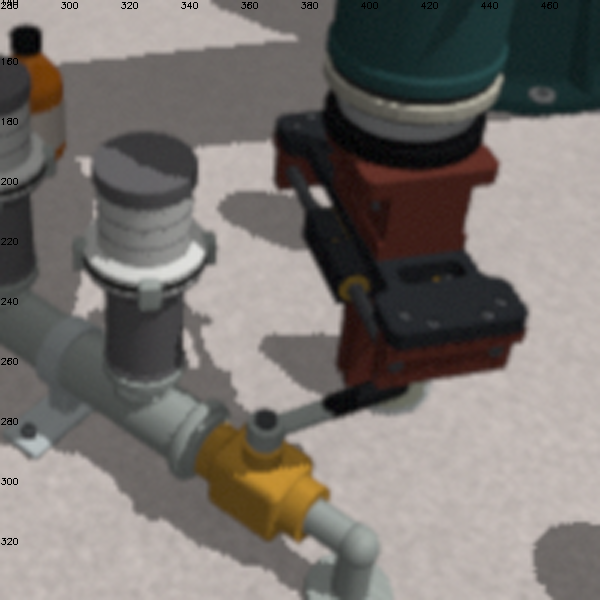

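```bash
python3 -m crank '[-3,-8,0,0,-6,-16,0,0,-7,-25,0,0,-8,-33,0,0,-7,-42,0,0,-6,-50,0,0,-3,-59,0,0,-1,-63,0,0,-1,-63,0,0]'; python3 - <<'E'
from h import *
from cell import manip
to(.516,.214,.105,-.55)
t=manip.camera("scene");crop(t,280,140,200,200,3,"pics/s11.png")
E
```

```text
time: 17.8
tool_pos: [0.5472, 0.2601, 0.1056]
tool_rot: [0.962, -0.272, 0.0, -0.001]
contact_force: [-0.7, 0.4, 0.1]
grip_width: 0.0003
t 17.8 pos [0.5472 0.2601 0.1056] yaw -0.5502 shift [-2.5 55.6  0.6] turn -0.0 F [-0.7  0.4  0.1] w 0.0003 tilt [0.0006 0.0009]
```

View pics/s11.png

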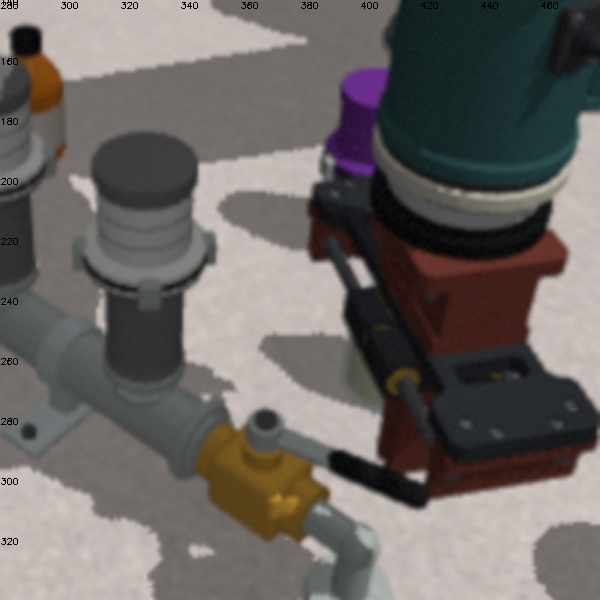

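```bash
python3 -m crank '[4,-3,0,0,9,-6,0,0,9,-6,0,0]';python3 -m crank '[4,-3,0,0,4,-3,0,0]';python3 -m crank '[3,-2,0,0,3,-2,0,0]';python3 -m crank '[3,-2,0,0,3,-2,0,0]'
```

```text
time: 18.15
tool_pos: [0.558, 0.2599, 0.1058]
tool_rot: [0.962, -0.272, 0.0, -0.0]
contact_force: [-1.5, 1.3, -0.4]
grip_width: 0.001
time: 18.35
tool_pos: [0.5612, 0.2602, 0.1055]
tool_rot: [0.962, -0.272, -0.001, 0.0]
contact_force: [-5.0, 1.6, 1.5]
grip_width: 0.0006
time: 18.55
tool_pos: [0.5619, 0.2603, 0.1052]
tool_rot: [0.962, -0.272, -0.004, 0.001]
contact_force: [-12.1, 2.4, 7.3]
grip_width: 0.0003
time: 18.75
tool_pos: [0.5625, 0.2603, 0.105]
tool_rot: [0.962, -0.272, -0.006, 0.002]
contact_force: [-18.8, 2.5, 12.9]
grip_width: 0.0005
```

The end stop is reached: the force climbs to 19 N with no more travel. I'll back off towards -x, then up and away, and look.

```bash
python3 -m crank '[-8,5,0,0,-20,12,0,0,-30,18,0,0,-30,18,-20,0,-30,18,-60,0,-30,18,-100,0,-30,18,-140,0,-30,18,-180,0,-30,18,-180,0]'; python3 -m crank '[-20,35,0,0,-40,70,0,0,-60,105,0,0,-80,140,0,0,-90,160,0,0,-90,160,0,0,-90,160,0,0]' ; python3 - <<'E'
from h import *
from cell import manip
to(.516,.214,.105,-.55)
for n in("scene","top"):
    t=manip.camera(n);cv2.imwrite(f"pics/{n}12.png",t["image"][:,:,::-1]);pickle.dump(t,open(n+"12.pkl","wb"))
crop(load("scene12"),205,120,240,200,3,"pics/s12c.png")
E
```

```text
time: 19.65
tool_pos: [0.5376, 0.262, 0.2922]
tool_rot: [0.962, -0.272, 0.005, -0.003]
contact_force: [0.6, 0.7, 0.8]
grip_width: 0.0005
time: 20.35
tool_pos: [0.3743, 0.1716, 0.2857]
tool_rot: [0.962, -0.272, 0.001, -0.0]
contact_force: [0.5, -0.4, 0.2]
grip_width: 0.0003
t 20.35 pos [0.3743 0.1716 0.2857] yaw -0.5506 shift [  98.4 -110.   180.9] turn -0.001 F [ 0.5 -0.4  0.2] w 0.0003 tilt [0.0015 0.0005]
```

View pics/s12c.png

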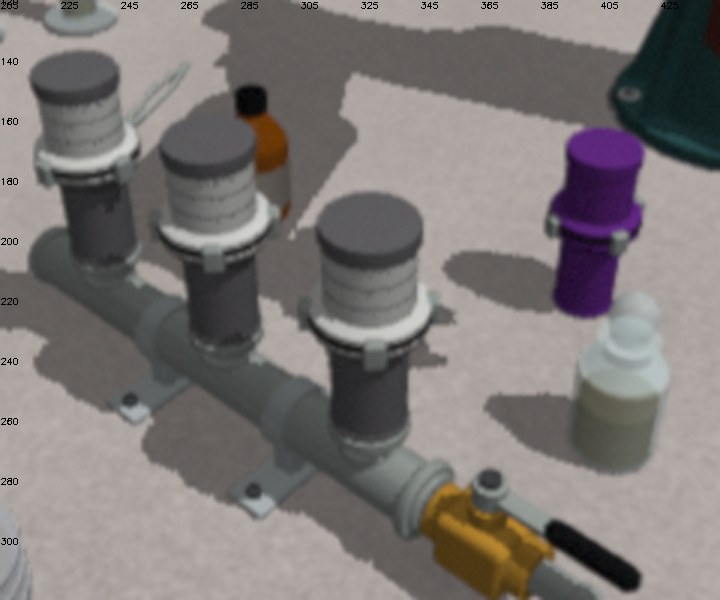

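View pics/top12.png

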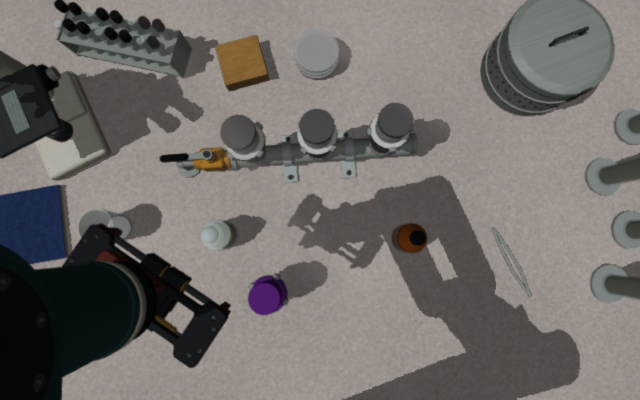

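Top view: lever now lies along the pipe from (207,154) to (163,158). Holder on station_a at (394,122), jar (216,235) and bottle (410,237) unchanged. Here is a numeric check of the lever angle and holder position.

```bash
python3 - <<'E'
from h import *
t=load("top12");crop(t,150,100,270,80,3,"pics/t12c.png")
a=atz(t,(206.7,154),.096);e=atz(t,(163,158),.086);d=e-a;print(a,e,"angle from manifold +y",np.arctan2(-d[0],d[1])-.097)
print("A lid",atz(t,(394,122),.223))
E
```

```text
[0.5855586  0.19870917 0.096     ] [0.57835646 0.2832132  0.086     ] angle from manifold +y -0.011977013391731337
A lid [ 0.61440062 -0.12038144  0.223     ]
```

View pics/t12c.png

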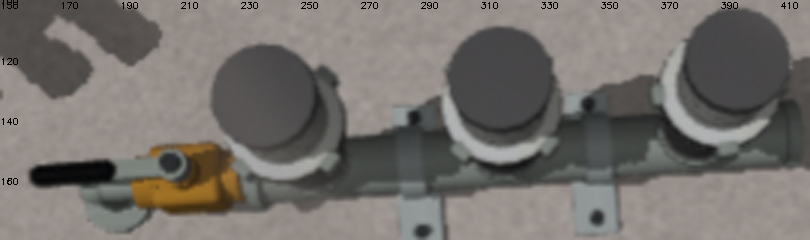

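```bash
python3 -c "
from h import *
t=load('top12');print(atz(t,(395.5,119.7),.223))
from cell import manip
manip.sign_off()"
```

```text
[ 0.61804019 -0.12264624  0.223     ]
the job is handed in; nothing more can be done
```

The filter holder is home on the free spigot and the vacuum cock is fully open. I handed the job in at about 20.5 s of robot time.

- **Holder:** I lifted it by the barrel and pushed it onto the spigot. The force grew from about 4 to 15 N, then jumped to 32 N when it hit a hard stop. After letting go, I pressed on the lid with shut fingers and found its top at 223.3 mm; 223 mm means fully home. It did not move even at 48 N, which was more than I meant to apply. The last pictures show it upright and level with its neighbours, its lid centre within about 1 mm of where I had measured the spigot.
- **Cock:** I pushed the lever round to its end stop, where the force rose to 19 N with almost no further travel. In the last top picture it lies within about 0.01 rad of the pipe's direction.
- **Bottle and jar:** both stand at the same pixel positions as at the start.
- **Robot:** it ended clear of everything and touching nothing.

**Disagreements:**
- The scene camera's calibration was off by about 3 pixels compared with the top camera, so I relied on the top one.
- The gripper read about 53 mm on the 50 mm barrel, so the pads were probably also touching the lid's rim. The holder did not slip noticeably.
- My first rough reading of the seated lid's position was about 4 mm off; an enlarged picture corrected it.

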